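# Free the jammed wedge and shut the drop-box gate until its catch snaps

### The job

The gate of the grey parts drop box is propped open by an orange wedge stuck tight in a black clip in the deck. Work the wedge loose by rocking it from side to side as you draw it gently up, so that the clip stays in its seat, and put it in the blue bin. Then push the gate shut by its red tab until the yellow spring catch snaps behind the gate's pin; do not ram the gate or knock over the oil bottle.

Things in the scene. Friction and masses are not known exactly. Their poses are not given: they have to be found in the camera images.
- drop_box: Grey sheet-steel drop box fixed to the cart, 230 mm long (x), 150 wide (y), deck 70 mm above the cart, two 14.5 mm high rails along x at y = +-47 mm. Origin on its underside, 10 mm beyond (+x of) mid-length; x is the way the gate closes (away from the robot), y left, z up. Position and yaw vary.
- slot (a point): Centre of the wedge's slot in the deck top, 70 mm above the cart, 24 mm (x) by 44 mm (y), lined by a black clip. Inside, the clip's two sprung jaws, 40 to 64 mm above the cart, pinch the wedge in x; rock the wedge about their middle, 52 mm above the cart. Beyond the slot is the open drop mouth (x = 26 to 82 mm of the box) with bolts in it.
- clip (a joint): Lift in m of the black clip that lines the slot and pinches the wedge: 0 snapped in its seat. An upward pull of more than about 20 N through the wedge draws it up; lifted more than 0.0015 it counts as torn out.
- gate (a joint): Gate travel in m along the box's +x: 0 wide open, starts 0 to 0.010; wedge blocks it at about 0.02. Steel plate 95 x 80 x 5 mm on the deck. Friction about 9 N while sliding (less at rest). The catch clicks somewhere between 0.093 and 0.112, set differently each time. At the click a sprung buffer begins (4 N per mm, 5 mm stroke, then solid). Over 45 N on the gate counts as ramming.
- gate_tab (a point): Middle of the rear (-x) face of the gate's red upright push tab, 101 mm above the cart; the tab is 12 mm thick (x), 50 mm wide (y) and reaches from 80 to 127 mm above the cart. Push on this face; behind it is bare deck (17 mm or more), then the cart.
- gate_pin (a point): Top of the steel pin (8 mm thick, 26 mm tall) near the front left corner of the gate, 101 mm above the cart; the spring catch snaps behind it.
- catch (a joint): Swing of the yellow spring catch in rad: 0 at rest, an arm 55 mm long on a dark carrier by the left rail, 94 mm above the cart. Over the last 30 mm the gate's pin pushes it out to about 0.2, adding up to about 10 N to the push; then it springs back to 0 behind the pin: the click. Leave it to act by itself.
- wedge: Orange wedge, 127 mm tall, 90 g, upright in the slot. Origin at its lower tip, 31 mm above the cart at the start; z up along it, x and y as the box's. Lower 41 mm: blade 26 mm wide (y), 8 to 13 mm thick, in the jaws; above: grip 12 mm thick (x), 28 wide (y). Straight pull: about 35 N. Rocked about 8 degrees to each side (grip moving along y) while drawn up, it walks out; free when raised 35 mm.
- wedge_grip (a point): Point on the wedge's axis where to grip it, 100 mm above its lower tip; grip across the 12 mm thickness (the wedge's x). The wedge stands clear above the gate from 45 mm above its tip up to 127 mm.
- wedge_mid (a point): Middle of the wedge's height, 63 mm above its lower tip.
- bin: Open blue plastic bin, 140 mm (x) by 100 mm (y), 45 mm high, walls and floor about 4 mm; origin at the centre of its underside. Fixed to the cart, right of the drop box; position and yaw vary. The wedge may lie, lean or stand in it.
- oil_bottle: Bystander: pale oil bottle with a red spout, 57 mm across, 151 mm high, standing at the far right corner of the cart; origin at the centre of its underside, z up. Must not be knocked over.
There are look-alikes about, which are no part of the job. There is more than one size of the wedge; the one meant has the size given above.

How it is judged:
By the outcome, as a careful person would: the job done as asked, in the order asked, and still so for the second after the job is handed in, with the robot touching nothing.
It also fails if it takes over 72 s, if anything falls off the work surface, if the arm or the gripper's body presses on something with over 40 N, if the wrist force passes 120 N, or if a joint passes its speed limit or range.

### The arm

A 6-joint arm with a two-finger parallel gripper is mounted at the origin on a cart in front of the work surface, level with it; the furniture and walls round the work are solid. World frame = base frame: x ahead of the robot, y to its left, z up, the work surface at z = 0. Lengths are in mm, angles in rad, forces in N, time in s.
With the tool pointing down it reaches from about 400 to 825 mm from the base axis. Payload 7 kg.
Tool frame: the origin (TCP) lies at the very end of the fingers, on their centre line; the grasp point (between the pads) lies 19 mm behind it; z points along the fingers, y is the direction in which the jaws open and shut (so a half turn about z gives the same grasp; the last joint's range is limited). The gripper opens to 88 mm and grips with 3 to 60 N. Pads are 19 mm wide; open, the fingers measure 130 mm over their backs; the gripper's body (78 mm by 193 mm) begins 47 mm behind the grasp point.
Start: joints at [1.463, 0.359, 0.012, 0, -1.224, -0.288], TCP at [260.25, 622.788, 191.961] pointing down, gripper open.
Joint ranges: [-3.07, 3.07], [-1.43, 2.12], [-1.02, 1.25], [-3.03, 1.67], [-3.05, -0], [-3.03, 3.03]. Speed limits (rad/s): [2.39, 2.39, 3.01, 3.14, 3.14, 3.14].

### API

Orientations are given as a unit quaternion [x, y, z, w].
In Python, from plant import bot gives the robot as it stands. Calls block until the motion is done:
- bot.move_ptp(position, orientation): joint-space move of the TCP to a pose.
- bot.line_to(position, velocity=150, ori=None): straight line of the TCP; ori=None keeps the orientation; velocity is the mean speed in mm/s.
- bot.move_joints(angles): joint-space move.
- bot.move_gripper(opening, force=None): finger opening in mm; force is the grip in N (None keeps the last); returns when the fingers have stopped.
- bot.pause(seconds).
- bot.solve_ik(position, orientation): joint angles nearest the present ones, or None.
- bot.read_state(): the state.
- bot.camera(name): name is "scene" or "top" or "wrist"; returns the picture (384x512x3 uint8, red, green, blue); there is no depth.
- bot.get_calibration(name): a dict with "fx", "fy", "cx", "cy" (pixels), "view" (4x4, takes a point from world to camera coordinates); the wrist camera has in their place "T_tool_cam" (4x4, takes a point from camera to tool coordinates, whose origin is the TCP and whose axes are the flange's). Camera axes: x right, y up, looking along -z (the intrinsics and any distortion apply to the point x, -y, -z); pixel columns grow to the right and rows downward; lengths in mm; the calibration is good to about 2 mm. A picture is of the moment at which its call begins: read the wrist's pose just before it. get_calibration takes no time and is no camera call.
A pose or a line that the arm cannot do raises bot.Unreachable and nothing moves.
- bot.close_job(): hands the job in, once; it reports no verdict.
The state is a dict: "t": time; "joint_pos": joint angles; "qvel": joint speeds; "tau": joint torques, N m; "tcp_pos": TCP position; "eef_rot": TCP orientation; "contact_force": force on the tool from outside, world axes, zero at the start; "moment": the same for the moment, N m; "width": finger opening in mm.
Only numpy, scipy, OpenCV 4.12 (cv2) and the standard library are available. Lean on these libraries where they do the work, as an engineer would, in place of code of your own. Each camera call takes 0.05 s, during which the arm holds its last target. There are 200 camera calls.

## Working session

There is one attempt and no reset: what is moved stays moved. The work goes in short steps, each a Python script; the robot and the scene stay as the last script left them, time stands still between calls to the robot, and variables do not carry over. Pictures are saved under pics/ and viewed, about 8 in all and at most 12, crops included, and the job is handed in when it is done.

```bash
ls; mkdir -p pics; python3 - <<'E'
from plant import bot
import cv2,numpy as np
for n in("scene","top","wrist"):
    cv2.imwrite(f"pics/{n}0.png",cv2.cvtColor(bot.camera(n),cv2.COLOR_RGB2BGR))
    c=bot.get_calibration(n);print(n,{k:np.round(v,3).tolist() if not isinstance(v,str) else v for k,v in c.items()})
s=bot.read_state();print(s)
E
```

```text
pics
scene {'fx': 351.513, 'fy': 351.513, 'cx': 248.312, 'cy': 191.588, 'view': [[-0.792, -0.61, -0.016, 473.965], [0.276, -0.381, 0.882, -222.876], [-0.545, 0.694, 0.47, -611.985], [0.0, 0.0, 0.0, 1.0]]}
top {'fx': 378.378, 'fy': 378.378, 'cx': 252.713, 'cy': 186.234, 'view': [[0.019, -1.0, 0.018, 9.172], [0.994, 0.021, 0.111, -589.946], [-0.111, 0.015, 0.994, -893.937], [0.0, 0.0, 0.0, 1.0]]}
wrist {'fx': 282.514, 'fy': 282.514, 'cx': 255.548, 'cy': 191.431, 'T_tool_cam': [[-0.0, 0.963, 0.268, 73.187], [1.0, 0.0, 0.0, -0.178], [0.0, 0.268, -0.963, -192.417], [0.0, 0.0, 0.0, 1.0]]}
{'t': 0.15, 'joint_pos': array([ 1.46305747e+00,  3.59230039e-01,  1.12759500e-02, -2.65970664e-04,
       -1.22408623e+00, -2.88089654e-01]), 'qvel': array([-4.67492073e-04,  2.61487125e-05,  2.00807391e-03,  1.80732664e-03,
       -9.68314754e-05,  6.50197096e-04]), 'tau': array([-1.28831631e-03, -5.83274102e+01,  2.93290186e+01,  7.00114444e+00,
        8.75385886e-03, -1.09960972e-04]), 'tcp_pos': array([260.13402787, 622.41796211, 191.23380335]), 'eef_rot': array([ 9.80469721e-01, -1.96669073e-01, -6.85231235e-05,  6.30730163e-04]), 'contact_force': array([ 0.20864986, -0.82256224,  0.40558156]), 'moment': array([-0.00420744,  0.042714  ,  0.0390622 ]), 'width': 87.48074021127924}
```

View pics/top0.png

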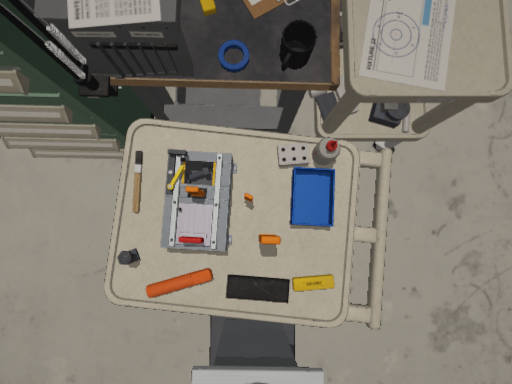

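View pics/scene0.png

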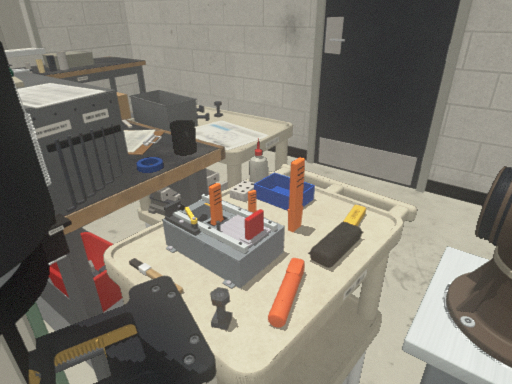

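Orange candidates in the top view: (196,191) stands in the drop box slot, and (249,198) small and (270,240) tall stand on the cart. The one in the slot fits. I'll confirm it in an enlarged crop and measure.

```bash
cat > h.py <<'E'
from plant import bot
import cv2,numpy as np
from scipy.spatial.transform import Rotation as R
def cam(n):
    c=bot.get_calibration(n)
    if n=="wrist":
        s=bot.read_state();T=np.eye(4);T[:3,:3]=R.from_quat(s["eef_rot"]).as_matrix();T[:3,3]=s["tcp_pos"]
        c["view"]=np.linalg.inv(T@c["T_tool_cam"])
    return c
def p2w(c,u,v,z):
    V=np.linalg.inv(c["view"]);d=V[:3,:3]@np.array([(u-c["cx"])/c["fx"],-(v-c["cy"])/c["fy"],-1]);o=V[:3,3]
    return o+d*(z-o[2])/d[2]
def proj(c,p):
    q=c["view"]@np.append(p,1);return np.array([c["cx"]+c["fx"]*q[0]/-q[2],c["cy"]+c["fy"]*q[1]/q[2]])
def save(n,im): cv2.imwrite(f"pics/{n}.png",cv2.cvtColor(im,cv2.COLOR_RGB2BGR))
E
python3 - <<'E'
from h import *
im=cv2.cvtColor(cv2.imread("pics/top0.png"),cv2.COLOR_BGR2RGB);c=cam("top")
for (u,v,z,n) in [(191,240,127,'tab'),(190,189,158,'wedge'),(313,197,45,'bin'),(197,200,70,'box'),(330,145,151,'bottle')]: print(n,p2w(c,u,v,z).round())
a=cv2.resize(im[140:260,150:250],None,fx=5,fy=5,interpolation=cv2.INTER_CUBIC); save("top_crop",a)
E
```

```text
tab [460. 153. 127.]
wedge [567. 155. 158.]
bin [ 565. -125.   45.]
box [550. 151.  70.]
bottle [ 670. -143.  151.]
```

View pics/top_crop.png

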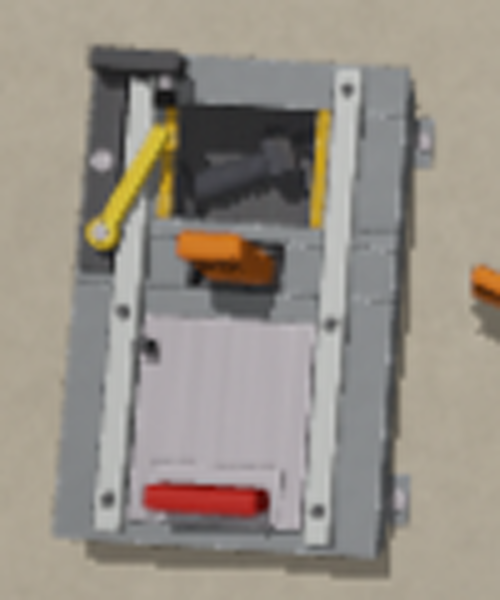

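The crop confirms the orange wedge in the black-lined slot between gate and mouth (top at about px 191.6,189). The red tab is at (191,240), the pin at about (180,210) and the catch at the upper left. Next I'll fit the box pose and look with the wrist camera.

```bash
python3 - <<'E'
from h import *
c=cam("top")
f=lambda u,v,z:p2w(c,150+u/5,140+v/5,z)
C=[f(92,48,70),f(410,68,70),f(380,555,70),f(55,535,70)]
L=[(115,-75),(115,75),(-115,75)] 
fl,fr,rr,rl=C
print(np.round(C,1)[:,:2].tolist(), [np.linalg.norm(a-b).round(1) for a,b in((fl,fr),(fr,rr),(rr,rl),(rl,fl))])
x=(fl+fr-rr-rl);yaw=np.arctan2(x[1],x[0]);mid=sum(C)/4
x=((f(143,85,84.5)-f(107,520,84.5))+(f(347,75,84.5)-f(318,540,84.5)))
yaw2=np.arctan2(x[1],x[0]);print("yaw",yaw,yaw2)
o=mid+10*np.array([np.cos(yaw),np.sin(yaw),0]);print("origin",o)
w=f(208,245,158);print("wedge",w,"tab",f(205,490,127))
for p in([o,w]):
    d=p[:2]-o[:2];print("boxframe",np.cos(yaw)*d[0]+np.sin(yaw)*d[1],-np.sin(yaw)*d[0]+np.cos(yaw)*d[1])
y=yaw2
for s in(1,-1):
    X=np.array([np.cos(y),np.sin(y),0]);ty=s*X;tz=np.array([0,0,-1.]);tx=np.cross(ty,tz)
    q=R.from_matrix(np.c_[tx,ty,tz]).as_quat()
    for z in(300,250,112): print(s,tx.round(2),z,bot.solve_ik([w[0],w[1],z],q))
E
```

```text
[[668.5, 222.7], [662.3, 72.1], [434.1, 80.2], [440.5, 229.7]] [np.float64(150.7), np.float64(228.3), np.float64(149.6), np.float64(228.1)]
yaw -0.033074219693239905 -0.036369377317655834
origin [561.34187491 150.84727866  70.        ]
wedge [567.06677341 151.61949327 158.        ] tab [463.87327787 153.52469733 127.        ]
boxframe 0.0 0.0
boxframe 5.696231797780211 0.9611043161119407
1 [0.04 1.   0.  ] 300 [ 0.59413025  0.16374743 -0.00905168  0.         -1.39799722  2.51109303]
1 [0.04 1.   0.  ] 250 [ 0.59413025  0.18239912 -0.09683962  0.         -1.29155758  2.51109303]
1 [0.04 1.   0.  ] 112 [ 0.59413025  0.27941172 -0.29637463  0.         -0.99500998  2.51109303]
-1 [-0.04 -1.   -0.  ] 300 [ 0.59413025  0.16374743 -0.00905168  0.         -1.39799722 -0.63049963]
-1 [-0.04 -1.   -0.  ] 250 [ 0.59413025  0.18239912 -0.09683962  0.         -1.29155758 -0.63049963]
-1 [-0.04 -1.   -0.  ] 112 [ 0.59413025  0.27941172 -0.29637463  0.         -0.99500998 -0.63049963]
```

```bash
cat >> h.py <<'E'
def ori(yaw,s=-1,tilt=0):
    "tool down, jaw axis along s*box x; tilt = rotation about box x (rad)"
    X=np.array([np.cos(yaw),np.sin(yaw),0]);tz=np.array([0,0,-1.]);ty=s*X
    return R.from_rotvec(tilt*X)*R.from_matrix(np.c_[np.cross(ty,tz),ty,tz])
E
python3 - <<'E'
from h import *
q=ori(-.035).as_quat()
bot.line_to([300,560,270]);bot.move_ptp([545,150,290],q); bot.pause(.3)
c=cam("wrist");np.save("wv.npy",c["view"]);save("wrist1",cv2.resize(bot.camera("wrist"),(800,600),interpolation=cv2.INTER_CUBIC))
Y=-.035;Rb=np.array([[np.cos(Y),-np.sin(Y)],[np.sin(Y),np.cos(Y)]])
for n,p in {"deck fl":(105,75,70),"fr":(105,-75,70),"rr":(-125,-75,70),"rl":(-125,75,70),"wtop":(5.7,1,158)}.items():
    w=np.append(Rb@p[:2]+[561.3,150.8],p[2]);print(n,(proj(c,w)*800/512).round())
s=bot.read_state();print(s["t"],s["tcp_pos"],s["contact_force"])
E
```

```text
deck fl [278. 331.]
fr [265. 174.]
rr [521. 174.]
rl [510. 332.]
wtop [371. 278.]
3.1083 [544.91657889 150.4028455  289.92143527] [ 0.56453748 -0.03034042 -0.69103777]
```

View pics/wrist1.png

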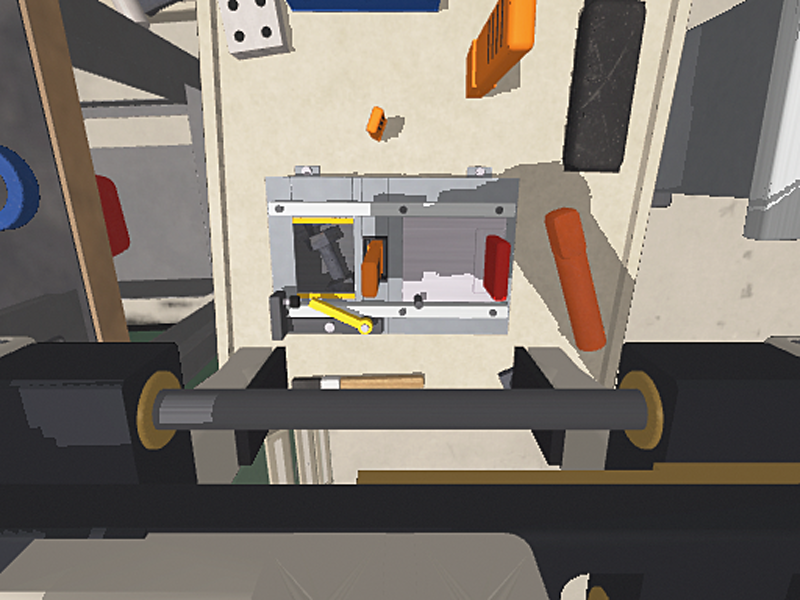

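The deck corners match the box fit within about 2 px. The wedge is at (371,270), the tab at (497,267), and the lookalikes are on the cart at (376,122) and (505,45). Next I'll refine the wedge by matching the projected model to the colour mask, and measure the bin.

```bash
cat > m.py <<'E'
from h import *
from scipy.optimize import least_squares
c=bot.get_calibration("wrist");c["view"]=np.load("wv.npy")
im=cv2.imread("pics/wrist1.png");k=800/512
Y=-.035;Rb=np.array([[np.cos(Y),-np.sin(Y)],[np.sin(Y),np.cos(Y)]])
hsv=cv2.cvtColor(im,cv2.COLOR_BGR2HSV)
def bb(lo,hi,r):
    m=cv2.inRange(hsv,lo,hi);z=np.zeros_like(m);z[r[1]:r[3],r[0]:r[2]]=m[r[1]:r[3],r[0]:r[2]]
    v,u=np.nonzero(z);return np.array([u.min(),u.max()+1,v.min(),v.max()+1])
def model(p,sx,sy,z0,z1):
    P=[np.append(Rb@[a*sx/2,b*sy/2]+p,z) for a in(-1,1) for b in(-1,1) for z in(z0,z1)]
    q=np.array([proj(c,x)*k for x in P]);return np.array([q[:,0].min(),q[:,0].max(),q[:,1].min(),q[:,1].max()])
def fit(b,p0,*a,w=(1,1,1,1)):
    r=least_squares(lambda p:(model(p,*a)-b)*w,p0);return r.x,r.fun
b=bb((5,150,60),(18,255,255),(350,225,395,305));print("wedge bb",b,fit(b,[567,151],12,28,76,158,w=(1,1,0,1)))
t=bb((0,150,60),(4,255,255),(470,225,520,310));print("tab bb",t,fit(t,[464,153],12,50,80,127))
o=np.array([561.3,150.8])
p=fit(b,[567,151],12,28,76,158,w=(1,1,0,1))[0];print("wedge box frame",Rb.T@(p-o))
p=fit(t,[464,153],12,50,80,127)[0];print("tab box frame",Rb.T@(p-o))
# bin
tp=cv2.imread("pics/top0.png");m=cv2.inRange(cv2.cvtColor(tp,cv2.COLOR_BGR2HSV),(105,130,50),(125,255,255));m[:150]=0;m[:,:270]=0
r=cv2.minAreaRect(cv2.findNonZero(m));ct=cam("top")
B=np.array([p2w(ct,*x,45)[:2] for x in cv2.boxPoints(r)]);print("bin",r,B.round(),B.mean(0))
E
python3 m.py
```

```text
wedge bb [361 383 240 297] (array([568.00152412, 152.01651711]), array([ 0.60963474, -0.77002567,  0.        , -0.00811488]))
tab bb [484 511 236 301] (array([461.32868212, 157.50841714]), array([-0.92293449,  0.79221884, -1.06322317,  1.03540797]))
wedge box frame [6.65485045 1.45027753]
tab box frame [-100.14483836    3.20602686]
bin ((312.5577087402344, 196.2299041748047), (42.45616149902344, 57.349876403808594), 2.602562189102173) [[ 499.  -70.]
 [ 638.  -75.]
 [ 636. -179.]
 [ 497. -172.]] [ 567.60074487 -123.91835654]
```

```bash
python3 - <<'E'
from h import *
q=ori(-.035).as_quat();w=[567.6,152]
bot.move_gripper(40,20)
bot.move_ptp([*w,190],q);bot.line_to([*w,112],80)
s0=bot.read_state();print(s0["tcp_pos"],s0["contact_force"])
bot.move_gripper(0,8);bot.pause(.2);s=bot.read_state();print(s["t"],s["width"],s["tcp_pos"],s["contact_force"],s["moment"])
save("scene1",bot.camera("scene")[130:290,140:340])
save("scene1b",cv2.resize(cv2.cvtColor(cv2.imread("pics/scene1.png"),cv2.COLOR_BGR2RGB),(750,600)))
E
```

```text
[568.00104403 152.1756551  112.56504336] [-0.52493457  0.39310906  1.16704453]
6.45 12.01736250469074 [567.84510641 152.05078274 112.1724722 ] [ 1.30220325 -0.40005805  0.35232284] [ 0.01699888 -0.52388876 -0.07603832]
```

View pics/scene1b.png

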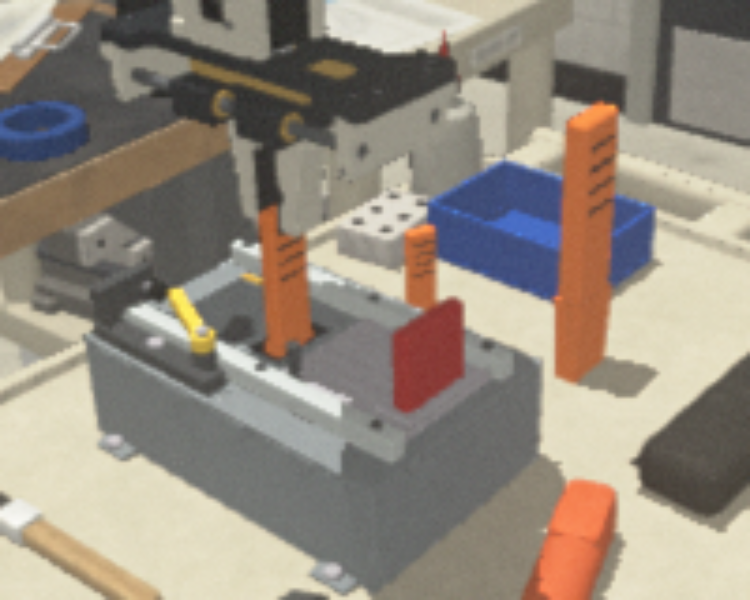

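The wedge is gripped at 12.0 mm width with a side force of about 1 N. Now rock it, with the pull monitored.

```bash
cat > rock.py <<'E'
from h import *
import sys
Yw=-.035;piv=np.array([567.8,152.0,52.]);A=np.radians(8.5)
def go(th,h,v):
    o=ori(Yw,-1,th); up=-o.as_matrix()[:,2]
    bot.line_to(piv+up*(60+h),v,o.as_quat()); return bot.read_state()
def rock(h,sweeps,v=45,n=4,dmax=.7,hstop=37,th=0.,sgn=1):
    log=[]
    for i in range(sweeps):
        for t in np.linspace(th,sgn*A,n+1)[1:]:
            s=go(t,h,v);F=s["contact_force"];pull=-F[2]
            log.append((round(np.degrees(t),1),round(h,2),F.round(1).tolist(),round(s["tcp_pos"][2],1)))
            h+= dmax if pull<7 else dmax/2 if pull<10 else 0 if pull<13 else -.4
            if h>=hstop: break
        th=t;sgn=-sgn
        if h>=hstop: break
    return h,th,sgn,log
E
python3 - <<'E'
from rock import *
bot.move_gripper(0,50);s=bot.read_state();print(s["t"],s["contact_force"],s["width"])
h,th,sgn,log=rock(0,3,dmax=.4)
for l in log:print(*l)
s=bot.read_state();print(s["t"],h,th,sgn,s["moment"],s["width"])
E
```

```text
6.7167 [ 0.4471557  -0.632154    1.50728724] 11.547761379811181
2.1 0 [1.2, 3.8, 0.9] 112.1
4.2 0.4 [0.6, 3.8, -1.3] 112.0
6.4 0.8 [1.3, 4.1, -3.9] 112.0
8.5 1.2 [1.3, 3.9, -6.6] 111.9
4.2 1.6 [2.5, -2.7, -5.3] 112.9
0.0 2.0 [2.5, -2.3, -5.1] 113.6
-4.3 2.4 [1.7, -2.5, -3.5] 114.1
-8.5 2.8 [1.0, -3.1, -1.7] 114.2
-4.2 3.2 [2.6, 1.3, -8.1] 115.0
0.0 3.4 [1.0, 3.0, -7.0] 115.4
4.3 3.6 [1.3, 3.5, -5.3] 115.5
8.5 4.0 [0.7, 2.2, -5.8] 115.2
9.75 4.4 0.14835298641951802 -1 [ 0.34775741 -0.31196123 -0.06762032] 11.6415457029998
```

```bash
python3 - <<'E'
from rock import *
h,th,sgn,log=rock(4.4,8,dmax=.6,th=0.14835,sgn=-1)
print([(l[1],l[2][2]) for l in log])
s=bot.read_state();print(s["t"],h,th,sgn,s["width"])
save("scene2",cv2.resize(bot.camera("scene")[150:270,170:330],(800,600)))
E
```

```text
[(4.4, -2.5), (5.0, -2.3), (5.6, -3.0), (6.2, -2.0), (6.8, -9.0), (7.1, -8.6), (7.4, -8.3), (7.7, -6.9), (8.3, -5.6), (8.9, -4.9), (9.5, -4.5), (10.1, -3.5), (10.7, -9.3), (11.0, -8.7), (11.3, -8.4), (11.6, -7.0), (11.9, -3.2), (12.5, -2.5), (13.1, -2.6), (13.7, -1.7), (14.3, -7.4), (14.6, -7.4), (14.9, -6.7), (15.5, -7.7), (15.8, -3.9), (16.4, -5.8), (17.0, -3.5), (17.6, -1.7), (18.2, -8.5), (18.5, -7.0), (19.1, -8.4), (19.4, -6.1)]
18.35 20.00000000000001 0.14835298641951802 -1 11.554029646130985
```

View pics/scene2.png

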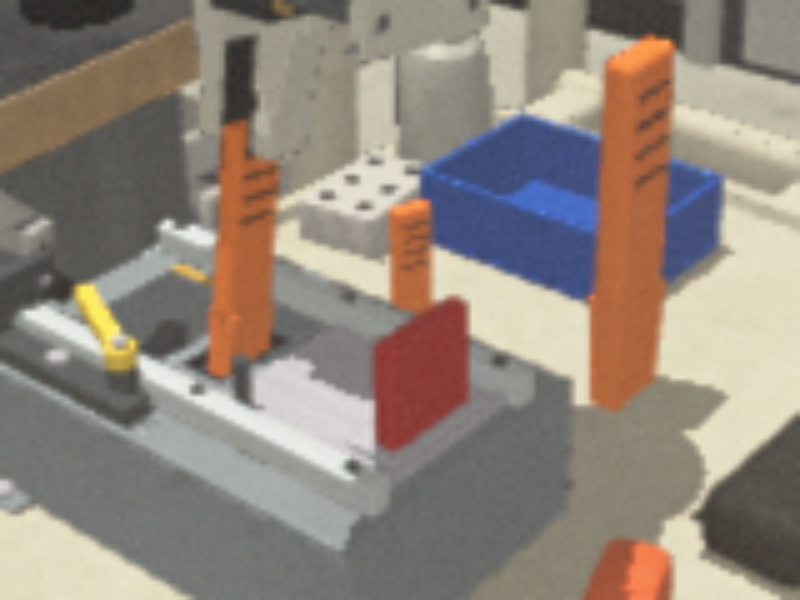

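The blade shoulder is now above the deck and the clip is still seated. Continuing until it is out.

```bash
python3 - <<'E'
from rock import *
h,th,sgn,log=rock(20,12,dmax=.75,th=0.14835,sgn=-1,hstop=38)
print([(l[1],l[2][2]) for l in log])
s=go(0,h+.5,45);print(s["t"],s["contact_force"],s["width"],s["tcp_pos"])
p=s["tcp_pos"];
if s["contact_force"][2]>-8:
    bot.line_to([p[0],p[1],p[2]+15],40);s=bot.read_state();print("lift",s["contact_force"])
    bot.line_to([p[0],p[1],250],150);s=bot.read_state();print(s["t"],s["contact_force"],s["width"])
    save("scene3",cv2.resize(bot.camera("scene")[100:260,140:353],(800,600)))
a=np.radians(40);X=np.array([np.cos(Yw),np.sin(Yw),0]);Z=np.array([0,0,1.])
tz=np.sin(a)*X-np.cos(a)*Z;tx=np.cos(a)*X+np.sin(a)*Z;q=R.from_matrix(np.c_[tx,np.cross(tz,tx),tz]).as_quat()
tip=np.array([567.6,-124,20])+50*X;tcp=tip-81*tz;print(tcp,q,bot.solve_ik(tcp,q),bot.solve_ik(tcp+120*Z,q))
E
```

```text
[(20, -6.2), (20.75, -5.6), (21.5, -5.5), (22.25, -4.3), (23.0, -9.9), (23.38, -10.1), (23.38, -7.5), (23.75, -5.6), (24.5, -4.8), (25.25, -6.0), (26.0, -4.4), (26.75, -2.3), (27.5, -9.5), (27.88, -9.1), (28.25, -8.5), (28.62, -8.5), (29.0, -5.2), (29.75, -4.6), (30.5, -3.1), (31.25, -0.5), (32.0, -8.0), (32.38, -3.4), (33.12, -0.8), (33.88, 0.4), (34.62, -0.9), (35.38, -1.0), (36.12, -0.7), (36.88, -1.0), (37.62, -1.3)]
27.2833 [-0.25819799 -0.21965448 -1.2328289 ] 11.03284678463563 [568.00885985 151.28788712 151.23507981]
lift [-0.12070754  0.49337446 -1.9526891 ]
28.525 [-0.20599703  0.21826491 -1.13535246] 10.90628932781553
[ 565.53546879 -123.92771189   82.04959989] [ 0.93954873 -0.01644378  0.34196777  0.00598505] None None
```

View pics/scene3.png

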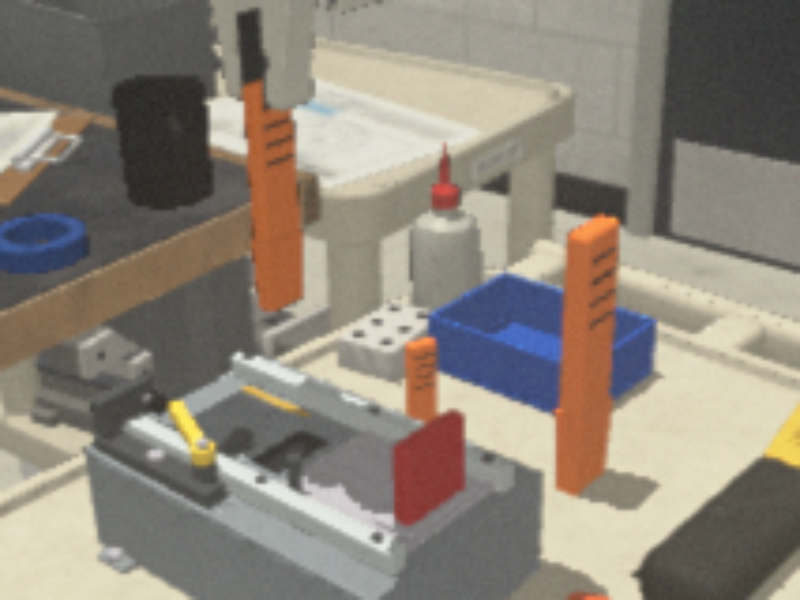

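The wedge is free and the clip is still in its slot. That tilted release pose is out of reach, so I'll scan alternatives.

```bash
python3 - <<'E'
from h import *
Yw=-.035;Z=np.array([0,0,1.])
for phi in range(0,360,30):      # direction of tip, relative to bin x
  for adeg in (15,25,35,45):
    a=np.radians(adeg);f=Yw+np.radians(phi);X=np.array([np.cos(f),np.sin(f),0])
    tz=np.sin(a)*X-np.cos(a)*Z;tx=np.cos(a)*X+np.sin(a)*Z
    for s in(1,-1):
        q=R.from_matrix(np.c_[s*tx,s*np.cross(tz,tx),tz]).as_quat()
        tcp=np.array([567.6,-124,20])+45*X-81*tz
        j=bot.solve_ik(tcp,q);k=bot.solve_ik(tcp+100*Z,q)
        if j is not None and k is not None: print(phi,adeg,s,np.round(j,2),np.round(k,2))
E
```

```text
0 15 1 [ 0.15  0.17 -0.55  0.08 -0.59  1.32] [ 0.15  0.07 -0.4   0.06 -0.84  1.35]
0 15 -1 [ 0.15  0.17 -0.55  0.08 -0.59 -1.82] [ 0.15  0.07 -0.4   0.06 -0.84 -1.79]
0 25 1 [ 0.15  0.08 -0.85  0.37 -0.22  1.04] [ 0.18 -0.04 -0.64  0.17 -0.56  1.23]
0 25 -1 [ 0.15  0.08 -0.85  0.37 -0.22 -2.1 ] [ 0.18 -0.04 -0.64  0.17 -0.56 -1.91]
30 15 1 [ 0.05  0.21 -0.4  -0.16 -0.73  2.12] [ 0.06  0.11 -0.28 -0.13 -0.95  2.07]
30 15 -1 [ 0.05  0.21 -0.4  -0.16 -0.73 -1.03] [ 0.06  0.11 -0.28 -0.13 -0.95 -1.07]
30 25 1 [-0.05  0.16 -0.45 -0.39 -0.62  2.39] [-0.04  0.04 -0.36 -0.3  -0.81  2.27]
30 25 -1 [-0.05  0.16 -0.45 -0.39 -0.62 -0.75] [-0.04  0.04 -0.36 -0.3  -0.81 -0.87]
30 35 1 [-0.24  0.16 -0.45 -0.73 -0.61  2.83] [-0.19  0.02 -0.39 -0.56 -0.75  2.59]
30 35 -1 [-0.24  0.16 -0.45 -0.73 -0.61 -0.31] [-0.19  0.02 -0.39 -0.56 -0.75 -0.55]
30 45 1 [-0.5   0.21 -0.45 -1.07 -0.74 -2.95] [-0.42  0.04 -0.4  -0.88 -0.8   3.01]
30 45 -1 [-0.5   0.21 -0.45 -1.07 -0.74  0.19] [-0.42  0.04 -0.4  -0.88 -0.8  -0.13]
60 15 1 [-0.02  0.26 -0.27 -0.28 -0.92  2.76] [-0.02  0.17 -0.16 -0.25 -1.12  2.69]
60 15 
[... 5182 characters left out ...]
.31 -0.97  0.06]
300 25 1 [ 0.32  0.19 -0.83  0.78 -0.63 -0.49] [ 0.37  0.08 -0.65  0.58 -0.88 -0.27]
300 25 -1 [ 0.32  0.19 -0.83  0.78 -0.63  2.65] [ 0.37  0.08 -0.65  0.58 -0.88  2.87]
300 35 1 [ 0.34  0.2  -0.99  1.19 -0.66 -0.92] [ 0.46  0.08 -0.83  0.86 -0.86 -0.61]
300 35 -1 [ 0.34  0.2  -0.99  1.19 -0.66  2.22] [ 0.46  0.08 -0.83  0.86 -0.86  2.53]
330 15 1 [ 0.21  0.18 -0.63  0.33 -0.59  0.55] [ 0.22  0.08 -0.47  0.24 -0.85  0.65]
330 15 -1 [ 0.21  0.18 -0.63  0.33 -0.59 -2.6 ] [ 0.22  0.08 -0.47  0.24 -0.85 -2.49]
330 25 1 [ 0.11  0.09 -1.    1.12 -0.29 -0.15] [ 0.3  -0.02 -0.76  0.58 -0.62  0.28]
330 25 -1 [ 0.11  0.09 -1.    1.12 -0.29  2.99] [ 0.3  -0.02 -0.76  0.58 -0.62 -2.87]
```

```bash
python3 - <<'E'
from h import *
Yw=-.035;Z=np.array([0,0,1.]);X=np.array([np.cos(Yw),np.sin(Yw),0])
a=np.radians(21);tz=np.sin(a)*X-np.cos(a)*Z;tx=np.cos(a)*X+np.sin(a)*Z
q=R.from_matrix(np.c_[tx,np.cross(tz,tx),tz]).as_quat()
tcp=np.array([567.6,-124,14])+47*X-81*tz
bot.move_ptp(tcp+140*Z,q);s=bot.read_state();print(s["t"],s["tcp_pos"],s["contact_force"])
bot.line_to(tcp+40*Z,150);bot.line_to(tcp,60);s=bot.read_state();print(s["t"],s["tcp_pos"],s["contact_force"],s["width"])
bot.move_gripper(40);bot.pause(.4);bot.line_to(tcp+130*Z,150)
s=bot.read_state();print(s["t"],s["contact_force"])
c=cam("wrist")
save("scene4",np.hstack([cv2.resize(bot.camera("scene")[120:280,140:340],(400,320)),cv2.resize(bot.camera("wrist"),(400,320))]))
E
```

```text
30.2667 [ 585.64750553 -124.42424692  229.44104643] [ 0.44790804  0.2259519  -0.64869954]
31.9 [ 585.88246396 -124.62585459   89.92467672] [ 0.30929505 -0.34390493 -1.03933962] 11.608930152006181
34.025 [ 0.27706314  0.21932405 -0.28331884]
```

View pics/scene4.png

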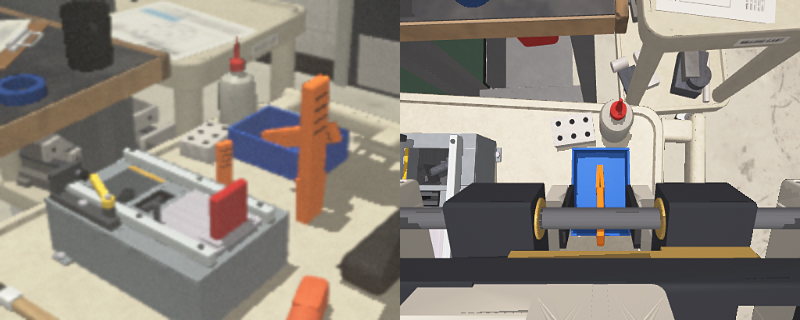

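The wedge lies in the blue bin, leaning on its near rim. Bottle and lookalikes are untouched. Now the gate.

```bash
cat > gate.py <<'E'
from h import *
Yw=-.035;Z=np.array([0,0,1.]);X=np.array([np.cos(Yw),np.sin(Yw),0]);Yv=np.array([-X[1],X[0],0]);o=np.array([561.3,150.8,0])
q=R.from_matrix(np.c_[X,-Yv,-Z]).as_quat()
P=lambda x,z=92:o+x*X+1.5*Yv+z*Z
fx=lambda s:-float(s["contact_force"]@X)
E
python3 - <<'E'
from gate import *
s=bot.read_state();bot.line_to(s["tcp_pos"]+[-40,0,40],200)
bot.move_gripper(0,20)
bot.move_ptp(P(-134,240),q);bot.line_to(P(-134),150)
s=bot.read_state();print(s["t"],s["tcp_pos"],s["contact_force"],s["width"]);f0=fx(s)
x=-134
while x<-40:
    x+=4 if x<-112 else 6
    bot.line_to(P(x),50);s=bot.read_state();f=fx(s)-f0;print(x,round(f,1),end="; ")
    if f>25:break
print(s["t"],s["tcp_pos"],s["contact_force"])
E
```

```text
37.6667 [427.99024937 157.19259476  92.70769437] [-0.12986286 -0.92276349  1.12516031] 0.5647696374265047
-130 -0.4; -126 -0.4; -122 -0.8; -118 0.2; -114 2.9; -110 5.1; -104 4.4; -98 5.0; -92 5.3; -86 3.4; -80 4.2; -74 5.1; -68 4.6; -62 4.9; -56 4.0; -50 3.9; -44 4.5; -38 5.7; 42.3667 [522.89298066 152.87552402  92.5824106 ] [-5.91562128 -1.90688526  9.4546913 ]
```

```bash
python3 - <<'E'
from gate import *
x=-38;mx=0;n=0
while x<0:
    x+=1.2;bot.line_to(P(x),20);s=bot.read_state();f=fx(s)
    print(round(x,1),round(f,1),end="; ")
    if n==0 and mx>9 and f<mx-4: n=1;print("DROP",end=" ")
    elif n: n+=1
    mx=max(mx,f)
    if n>=2 or f>26 or s["t"]>58: break
print(s["t"],s["tcp_pos"],s["contact_force"])
save("g1",np.hstack([cv2.resize(bot.camera("scene")[170:270,150:290],(448,320)),cv2.resize(bot.camera("top")[140:260,140:260],(320,320))]))
E
```

```text
-36.8 7.4; -35.6 7.7; -34.4 9.1; -33.2 8.8; -32.0 7.9; -30.8 8.1; -29.6 7.8; -28.4 7.5; -27.2 8.0; -26.0 6.6; -24.8 7.8; -23.6 8.1; -22.4 7.6; -21.2 8.9; -20.0 8.9; -18.8 8.9; -17.6 7.7; -16.4 8.8; -15.2 8.3; -14.0 8.7; -12.8 8.1; -11.6 7.8; -10.4 6.8; -9.2 5.6; -8.0 4.0; DROP -6.8 0.1; 48.8667 [554.93684839 152.59762959  91.94180787] [-0.10648116 -0.57833339 -0.34698125]
```

View pics/g1.png

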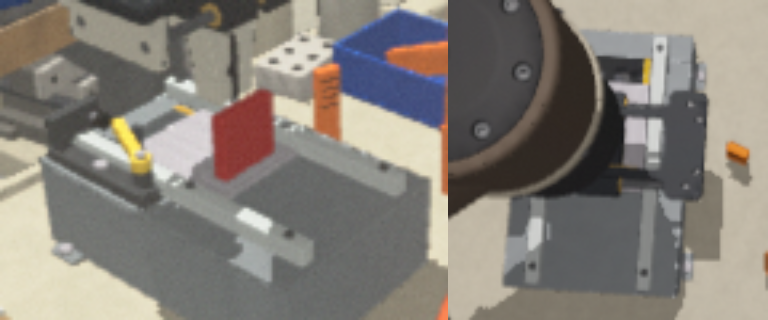

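```bash
python3 - <<'E'
from gate import *
c=cam("scene")
for x in(-40,-25,-10,0,9): print(x,[proj(c,o+x*X+y*Yv+z*Z).round(1).tolist() for y,z in((25,127),(-25,127),(25,80))])
s=bot.read_state();print("tcp",s["tcp_pos"],proj(c,s["tcp_pos"]),proj(c,s["tcp_pos"]+60*Z))
im=bot.camera("scene");w=bot.camera("wrist")
save("g2",np.hstack([cv2.resize(im[110:270,150:310],(400,400),interpolation=cv2.INTER_CUBIC),cv2.resize(w[60:315,140:395],(400,400))]))
h=cv2.cvtColor(im,cv2.COLOR_RGB2HSV);m=cv2.inRange(h,(0,150,60),(4,255,255));m[:, :180]=0;m[:,260:]=0;m[:180]=0;m[250:]=0
print(cv2.boundingRect(m))
E
```

```text
-40 [[223.8, 208.5], [239.9, 199.0], [224.9, 227.8]]
-25 [[218.4, 206.2], [234.6, 196.9], [219.7, 225.3]]
-10 [[213.2, 203.9], [229.4, 194.9], [214.6, 222.9]]
0 [[209.8, 202.5], [226.1, 193.5], [211.3, 221.4]]
9 [[206.8, 201.2], [223.1, 192.3], [208.4, 220.0]]
tcp [554.78517333 152.56741908  91.86154261] [220.72442536 213.16976227] [219.20634196 188.73791673]
(217, 199, 18, 27)
```

View pics/g2.png

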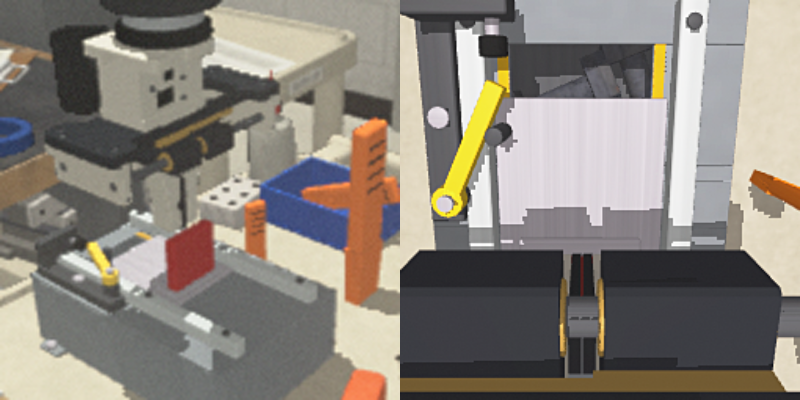

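The picture shows the fingertips ended up in front of the tab: TCP at box x = -7, while the tab centre is at about -24 and the pin is still short of the catch end. So the gate is not latched. I'll lift off, look, and redo the push with the jaws straddling the tab.

```bash
python3 - <<'E'
from gate import *
s=bot.read_state();print(s["t"],s["contact_force"]);p=s["tcp_pos"]
bot.line_to([p[0],p[1],165],150);s=bot.read_state();print(s["t"],s["contact_force"])
q1=ori(Yw).as_quat();bot.move_ptp(P(-22,185),q1);s=bot.read_state();print(s["t"],s["tcp_pos"],s["contact_force"])
c=cam("wrist");np.save("wv2.npy",c["view"]);w=bot.camera("wrist");im=bot.camera("scene")
save("w2",w)
h=cv2.cvtColor(w,cv2.COLOR_RGB2HSV);m=cv2.inRange(h,(0,150,60),(4,255,255))
n,l,st,ce=cv2.connectedComponentsWithStats(m);print([(a.tolist(),b.round().tolist()) for a,b in zip(st,ce) if a[4]>40])
for x in(-35,-25,-15):print(x,proj(c,P(x,127)).round(),proj(c,P(x,80)).round())
save("g3",np.hstack([cv2.resize(im[150:270,160:280],(400,400),interpolation=cv2.INTER_CUBIC),cv2.resize(w[40:295,140:395],(400,400))]))
E
```

```text
49.0667 [-0.0089473   0.68075589  0.75934593]
49.7 [ 0.91307306 -0.43392327 -0.71995894]
51.1167 [539.15669922 152.94005743 184.42191866] [ 0.69487464 -0.77466573 -0.2191556 ]
[([0, 0, 512, 384, 192586], [259.0, 192.0]), ([0, 99, 63, 90, 3318], [31.0, 144.0]), ([251, 161, 12, 59, 687], [256.0, 190.0])]
-35 [270. 195.] [268. 182.]
-25 [260. 195.] [259. 182.]
-15 [249. 195.] [250. 182.]
```

View pics/g3.png

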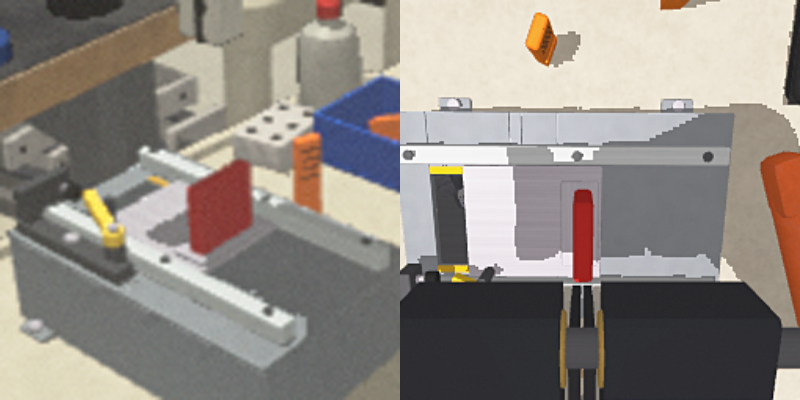

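The tab is intact at box x of about -22 and the gate is well short of the click. I'll straddle and hold the tab, then push in small steps while watching the force.

```bash
python3 - <<'E'
from gate import *
bot.move_gripper(40,30);bot.line_to(P(-22,97),120)
s=bot.read_state();print(s["t"],s["contact_force"])
bot.move_gripper(0,30);s=bot.read_state();f0=fx(s);print(s["t"],s["width"],round(f0,1),s["tcp_pos"])
x=-22;mx=0;n=0
if 9<s["width"]<15:
  for k in (4,4,3)+(1.2,)*24:
    x+=k;bot.line_to(P(x,97),25 if k<2 else 40);s=bot.read_state();f=fx(s);print(round(x,1),round(f,1),end="; ")
    if n==0 and mx>9 and f<mx-4: n=1;print("DROP",end=" ")
    elif n: n+=1
    mx=max(mx,f)
    if n>=2 or f>32 or s["t"]>62: break
print(s["t"],s["tcp_pos"],s["contact_force"])
w=bot.camera("scene");save("s5",w)
h=cv2.cvtColor(w,cv2.COLOR_RGB2HSV);m=cv2.inRange(h,(0,150,60),(4,255,255));m[:,:180]=0;m[:,260:]=0;m[:180]=0;m[250:]=0;print(cv2.boundingRect(m))
E
```

```text
52.95 [0.62931298 0.63594158 0.00575492]
53.7833 0.6031114588727706 0.1 [539.35715618 153.0867599   96.97160022]
53.7833 [539.35715618 153.0867599   96.97160022] [-0.04818628  0.21114389 -0.40306774]
(217, 201, 18, 25)
```

The jaws closed to 0.6 mm with nothing between them, so the real fingertips may be elsewhere than I think. I'll check this numerically on saved images, which costs no robot time.

```bash
python3 - <<'E'
from gate import *
c=cam("scene")
print("g3 tip pred",proj(c,np.array([539.2,152.9,184.4])),"+30",proj(c,np.array([539.2,152.9,214.4])))
p=np.array([539.36,153.09,97]);
for z in(97,127,140,160):print(z,proj(c,[p[0],p[1],z]))
# red in last scene image, per row extent (tab visible or occluded?)
im=cv2.imread("pics/s5.png");h=cv2.cvtColor(im,cv2.COLOR_BGR2HSV);m=cv2.inRange(h,(0,150,60),(4,255,255))
for v in range(190,230,2):
    print(v,"".join("R" if m[v,u] else ("%x"%(im[v,u].mean()//16)) for u in range(205,250)))
w2=cv2.imread("pics/w2.png");
cw=bot.get_calibration("wrist");cw["view"]=np.load("wv2.npy");print("tip in w2",proj(cw,np.array([539.2,152.9,184.4])),proj(cw,np.array([539.2,152.9,214.4])))
st=bot.read_state();print(st["t"],st["tcp_pos"],st["joint_pos"],st["width"])
E
```

```text
g3 tip pred [223.95478871 176.66512478] +30 [223.21956303 163.04503336]
97 [225.825342   213.45278358]
127 [225.16661981 201.29066401]
140 [224.87330317 195.87510019]
160 [224.41237417 187.36487586]Traceback (most recent call last):
  File "<stdin>", line 9, in <module>
  File "<stdin>", line 9, in <genexpr>
TypeError: %x format: an integer is required, not numpy.float64
```

This explains it. With the jaws closed, the visible fingertips are about 30 mm higher than the reported TCP (seen at row ~162, predicted 176.7). The earlier push rode over the tab top, and the jaws are just above it now. I'll go behind the tab again, about 25 mm lower, and push with a force stop.

```bash
python3 - <<'E'
from gate import *
bot.line_to(P(-60,112),150)
zt=72;bot.line_to(P(-60,90),120);s=bot.read_state();F0=s["contact_force"]
if F0[2]<6: bot.line_to(P(-60,zt),80)
s=bot.read_state();f0=fx(s);print(s["t"],s["contact_force"],s["tcp_pos"]);
x=-60;mx=0;con=None;ok=s["contact_force"][2]<6
while ok:
    k=4 if con is None else (5 if x<con+9 else 1.3)
    x+=k;bot.line_to(P(x,zt),60 if k>2 else 30);s=bot.read_state();f=fx(s)-f0;F=s["contact_force"]
    print(round(x,1),round(f,1),round(F[2]),end="; ")
    if con is None and f>2.5: con=x
    if f>23 or s["t"]>66 or x>20 or (con is None and x>-20): break
print(s["t"],s["tcp_pos"],s["contact_force"])
w=bot.camera("scene");save("s6",w)
h=cv2.cvtColor(w,cv2.COLOR_RGB2HSV);m=cv2.inRange(h,(0,150,60),(4,255,255));m[:,:180]=0;m[:,260:]=0;m[:180]=0;m[250:]=0;print(cv2.boundingRect(m))
E
```

```text
54.9667 [ 0.5332906   0.41929828 -0.38031822] [501.37320185 154.22703759  71.94978989]
-56 0.6 -1; -52 1.2 0; -48 0.6 0; -44 4.6 3; -39 8.2 6; -34 10.7 6; -32.7 13.8 7; -31.4 14.6 9; -30.1 13.6 9; -28.8 14.5 9; -27.5 14.4 8; -26.2 13.2 9; -24.9 14.0 9; -23.6 13.1 8; -22.3 13.6 9; -21.0 13.9 9; -19.7 10.4 7; -18.4 8.4 5; -17.1 8.5 5; -15.8 8.3 6; -14.5 9.8 6; -13.2 12.8 8; -11.9 14.6 10; -10.6 18.0 12; -9.3 20.8 13; -8.0 22.6 15; -6.7 25.4 18; 61.7167 [549.36196768 151.98663569  71.66392615] [-24.63045156   6.241528    17.94668125]
(206, 199, 17, 21)
```

The force rose to about 14 N, dropped to 8 N at the click, then climbed steadily on the buffer. Backing off and checking.

```bash
python3 - <<'E'
from gate import *
bot.line_to(P(-40,74),100);bot.line_to(P(-50,190),180)
s=bot.read_state();print(s["t"],s["contact_force"])
w=bot.camera("wrist");im=bot.camera("scene")
save("fin",np.hstack([cv2.resize(im[110:270,150:340],(475,400),interpolation=cv2.INTER_CUBIC),cv2.resize(w[50:250,60:210],(300,400),interpolation=cv2.INTER_CUBIC)]))
h=cv2.cvtColor(im,cv2.COLOR_RGB2HSV);m=cv2.inRange(h,(0,150,60),(4,255,255));m[:,:180]=0;m[:,260:]=0;m[:180]=0;m[250:]=0;print(cv2.boundingRect(m))
E
```

```text
63.05 [-0.26762072 -0.33998453  0.24636144]
(207, 194, 18, 27)
```

View pics/fin.png

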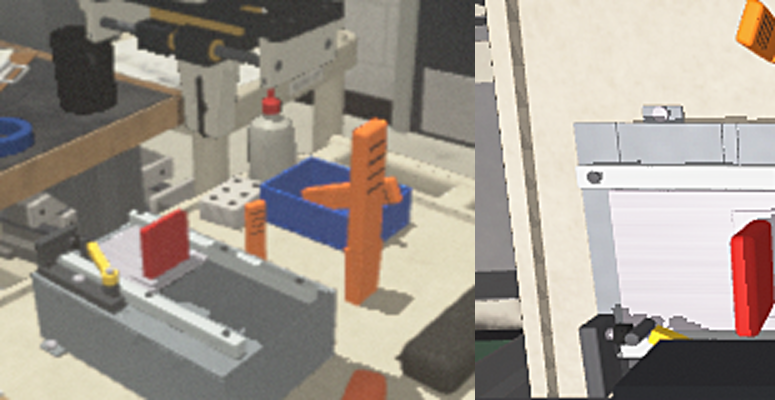

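The gate covers the mouth, with the pin beyond the catch tip and the catch back at rest. The tab held at column 207 (206 under load). The wedge is in the bin, the bottle is upright and the robot is clear.

```bash
python3 -c "
from plant import bot
bot.close_job();print(bot.read_state()['t'])"
```

```text
the job is handed in; nothing more can be done
the job is handed in; nothing more can be done
```

The wedge is in the blue bin, the gate is shut and latched, and I handed the job in at about 63 s. No verdict was reported.

- **Wedge:** I rocked it about ±8.5° while drawing it up. The pull stayed at or below about 10 N at every reading, and the clip looked still in its seat in the pictures. It lies in the bin, leaning on the near rim.
- **First gate push:** This one failed. With the jaws closed, the fingertips showed about 30 mm higher in the scene picture than the reported TCP (the wrist view did not show it). They dragged the gate part way by the top of the tab, then slid over it. An attempt to hold the tab between the jaws also closed on nothing.
- **Second gate push:** About 20 mm lower, the fingers pushed squarely on the tab. Force rose to about 14 N, dropped to about 8 N at the click, then climbed on the buffer to 25 N (limit 45 N), where I stopped.
- **Last check:** After I backed off, the tab stayed where it was, within about 1 px. The gate covers the mouth with the pin past the catch tip. The oil bottle is upright and the robot touches nothing.

The catch was only partly visible in the final wrist view, so the latch rests on the force drop, the scene picture and the gate not springing back.

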